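# Test the breaker, then raise and hold the bench lamp

### The arm

A 6-joint arm with a two-finger parallel gripper is mounted at the origin on the work surface. World frame = base frame: x ahead of the robot, y to its left, z up, the work surface at z = 0. Lengths are in m, angles in rad, forces in N, time in s.
With the tool pointing down it reaches from about 0.35 to 0.85 m from the base axis. Payload 8.1 kg.
Tool frame: the origin (TCP) lies at the centre of the arm's flange, where the gripper is bolted on; the fingertips stand 186 mm ahead of it and the grasp point (between the pads) lies 167 mm ahead of it; z points along the fingers, y is the direction in which the jaws open and shut (so a half turn about z gives the same grasp; the last joint's range is limited). The gripper opens to 93 mm and grips with 3 to 60 N. Pads are 15 mm wide; open, the fingers measure 128 mm over their backs; the gripper's body (75 mm by 188 mm) begins 65 mm behind the grasp point.
Start: joints at [1.115, 0.13, 1.488, -0, 1.523, -0.085], TCP at [0.217, 0.559, 0.405] pointing down, gripper open.
Joint ranges: [-2.96, 2.96], [-0.89, 2.26], [0.02, 2.5], [-1.34, 4.48], [0, 2.73], [-2.66, 2.66]. Speed limits (rad/s): [2.39, 2.39, 2.79, 3.14, 3.14, 3.14].

### API

Orientations are given as a rotation vector (axis times angle).
In Python, from plant import robot, viewer, order gives the robot as it stands.
- The arm moves only by the tool apply_moves, never from a script. Its argument "deltas" is a list of rows, each a list of 3 entries, a list of its own where there are three numbers: the finger opening in mm, from 0 to 93, then the shift along the tool's x, y, z in mm, then the turn about the tool's z in rad. In form: [[grip, [dx, dy, dz], yaw], ...]. A call has 1 to 5 rows; each row shifts and turns the commanded pose from where the row before left it, along the tool's axes as they then stand; what a row does not reach is not made up. A row lasts 1/8 s, in which the tool goes at most 62.5 mm and 10.7 degrees, less where a joint would pass 70% of its speed; a pose out of reach is approached as far as the arm can. A call is refused whole if a number of a shift passes 62.5 or a number of a turn 0.188, either way. A call with a gripper value outside its range is refused whole. The fingers move at their own pace and stop on an object; "grip_force" is the grip in N (left out, the last holds). Time passes only in rows, so rows that do not move let the fingers close. It gives the time, the measured TCP pose, the force and the opening at its end, in the units of the state.
- robot.read_state(): the state, without advancing time (a new reading comes with each control period).
- viewer.read_camera(name): name is "scene" or "top"; returns the picture (400x640x3 uint8, blue, green, red); there is no depth.
- viewer.get_calibration(name): a dict with "fx", "fy", "cx", "cy" (pixels), "distortion" ([k1, k2, p1, p2, k3] as OpenCV has them; the pictures are not rectified), "R" (3x3) and "t" (3): a world point X has camera coordinates R X + t. Camera axes: x right, y down, z forward; pixel columns grow to the right and rows downward; lengths in m; the calibration is good to about 2 mm. A picture is of the moment at which its call begins. get_calibration takes no time and is no camera call.
- order.close_job(): hands the job in, once; it reports no verdict.
The state is a dict: "t": time; "q": joint angles; "dq": joint speeds; "joint_torque": joint torques, N m; "tool_pos": TCP position; "orientation": TCP orientation; "force": force on the tool from outside, world axes, zero at the start; "wrist_torque": the same for the moment, N m; "opening": finger opening in m.
Only numpy, scipy, OpenCV 4.12 (cv2) and the standard library are available. Lean on these libraries where they do the work, as an engineer would, in place of code of your own. Each camera call takes 0.05 s, during which the arm holds its last target. There are 200 camera calls.

### The job

Before the bench lamp is used, check its breaker: press the yellow test button until the blue-knobbed lever drops, let the button come back up, and lift the lever fully back to its raised rest. Then squeeze in the red release button on the lamp head, pull the head straight up past the first stop of the telescopic mast to the second stop, and finish while still holding it there at full extension, since it sinks when let go. Leave the gym gear, bottle and jar lying where they are.

Things in the scene. Friction and masses are not known exactly. Their poses are not given: they have to be found in the camera images.
- breaker: White plastic breaker box fixed to the bench, 120 (own x) x 140 (own y) x 55 mm high; origin at the centre of its underside, z up. It may stand on the left or the right of the bench and is turned up to 0.5 rad. On its top, near its own -x edge, are the test button (own y +35 mm) and the lever (own y -35 mm), 70 mm apart.
- test_button_top (a point): Centre of the flat top of the yellow test button, 20 mm in diameter, 78 mm above the bench when up (23 mm above the box top; it stands out of a grey boss 30 mm in diameter, whose top is 14 mm above the box top). Pressed straight down.
- test_button (a joint): Travel of the test button in m: 0 up, 0.006 fully down. Springs back by itself; about 5 N fully down. From about 3 to 4 mm down it trips the lever, which then falls by its own weight (in under 1 s).
- lever_ball (a point): Centre of the blue ball knob, 18 mm in diameter, on the end of the lever; 44 mm from the pivot. Lever rod 8 mm thick. Raised: about 101 mm above the bench. Dropped: about 63 mm above the bench, about 14 mm out beyond the -x edge of the box, so fingers can go down on both sides of the ball (own +y and -y of the box).
- lever_pivot (a point): Pivot of the lever, fixed in the breaker box, 58 mm above the bench, 30 mm from the box centre along its own -x. The pivot axis is the box's own y axis; grey cheeks 10 mm either side of the rod reach 63 mm above the bench. Axes as the box.
- lever (a joint): Lever angle in rad: 0 raised (it leans 0.25 rad from vertical towards the box's own +x), 1.70 dropped (leans 1.45 rad from vertical towards own -x). Top dead centre is at 0.25: below about 0.2 it falls back to 0 by itself, beyond 0.25 it drops. No latch, very little friction (the lever weighs 80 g).
- mast: Steel foot plate 110 x 110 x 18 mm of the lamp mast, fixed to the bench, with the outer tube (32 mm diameter) and a black collar (42 mm diameter) up to 95 mm; origin at the centre of its underside, on the mast axis, z up. May stand left or right of the breaker and is turned up to 0.6 rad.
- lamp_head: Black grip block of the lamp head: 34 (own x) x 36 (own y) x 50 mm high, origin at the centre of its underside, 97.5 mm above the bench when the mast is down. An orange lamp panel 70 mm wide, white lens below, sticks out to own +x from 43 to 133 mm off the axis, 6 to 25 mm above the block's underside. Axes parallel to those of the mast foot. Head and tubes weigh 0.6 kg.
- head_grip (a point): Point on the mast axis at the middle height of the release button, 27 mm above the underside and 23 mm below the top of the grip block (124.5 mm above the bench when the mast is down): the place to grip, fingers closing along own y, one on the red button.
- release_face (a point): Centre of the outer face of the red release button, 24 x 24 mm, standing 7 mm out of the block's own +y side (25 mm from the mast axis; 43 mm over button and block).
- release_button (a joint): Travel of the release button in m: 0 out, 0.006 fully in. Spring: 1.5 N to start, 4.5 N fully in; springs out when let go. While it is in by less than about 4 mm a catch bars the mast from rising more than about 1 mm; it must be kept in during the first 12 mm of the pull. A grip of 20 to 40 N across block and button pushes it in.
- upper_tube (a joint): Extension in m of the upper tube (carries the lamp head) out of the lower tube: 0 down, 0.060 at its end, the first stop. Slides first, about 4 to 5 N upward pull.
- lower_tube (a joint): Extension in m of the lower tube out of the outer tube: 0 down, 0.060 at its end. Drawn out after the first stop is reached, about 8 to 9 N upward pull; both at 0.060 is the second stop, the head then 120 mm higher than at the start. Both tubes sink by their own weight when the head is let go.
- dumbbell: Grey vinyl hex dumbbell, 195 mm long, 84 mm high. Bystander; origin under its middle.
- pushup_handle: Aluminium push-up handle with black grip and feet, 185 x 130 x 125 mm high. Bystander; origin under its middle.
- collar_a: Yellow spring collar lying flat, coil 68 mm across, two arms to 79 mm from the coil's centre. Bystander; origin under the coil's centre.
- collar_b: The other yellow spring collar, alike. Bystander.
- finger_exerciser: Orange silicone finger exerciser lying flat, 105 x 140 x 12 mm. Bystander; origin under its palm bar.
- drink_bottle: Blue drink bottle, 70 mm diameter, 190 mm high, upright. Bystander; origin under its middle.
- chalk_jar: Clear chalk jar with white lid, 70 mm diameter, 80 mm high. Bystander; origin under its middle.
Mind the look-alikes: they are no part of the job. What is shaped like the breaker but green is not meant.

How it is judged:
By the outcome, as a careful person would: the job done as asked, in the order asked, and still so for the second after the job is handed in, while the arm keeps its last pose, push and grip.
It also fails if it takes over 62 s, if anything falls off the work surface, if the arm or the gripper's body presses on something with over 40 N, if the wrist force passes 120 N, or if a joint passes its speed limit or range.

## Working session

There is one attempt and no reset: what is moved stays moved. The work goes in short steps, Python scripts to look and compute and a tool call to move; the robot and the scene stay as the last step left them, time stands still between calls to the robot, and variables do not carry over. Pictures are saved under pics/ and viewed, about 8 in all and at most 12, crops included, and the job is handed in when it is done.

Besides the shell and the picture viewer there is one more tool, called after "Call:" in YAML: its name, and indented under it one key for each argument. apply_moves: Moves the arm, as the interface text tells. Its arguments: {"type":"object","properties":{"deltas":{"type":"array"},"grip_force":{"type":"number"}},"required":["deltas"]}

```bash
mkdir -p pics
python3 - <<'E'
from plant import robot, viewer, order
import cv2
for n in ("scene","top"):
    cv2.imwrite(f"pics/{n}0.png",viewer.read_camera(n)); c=viewer.get_calibration(n)
    print(n,c)
s=robot.read_state();print(s['t'],s['tool_pos'],s['orientation'],s['opening'])
E
```

```text
scene {'fx': 426.28923275951877, 'fy': 426.28923275951877, 'cx': 316.04649588093156, 'cy': 207.4838213939574, 'distortion': array([-0.07933819,  0.        ,  0.        ,  0.        ,  0.        ]), 'R': array([[ 0.69787326,  0.71611206,  0.01250714],
       [ 0.48209736, -0.4567611 , -0.74763054],
       [-0.52967447,  0.52778103, -0.66399709]]), 't': array([-0.37402497, -0.16288413,  1.5972727 ])}
top {'fx': 403.0734785922826, 'fy': 403.0734785922826, 'cx': 317.5196030246351, 'cy': 203.42669069234285, 'distortion': array([-0.05627453,  0.        ,  0.        ,  0.        ,  0.        ]), 'R': array([[ 0.00830706, -0.9998821 ,  0.01291407],
       [-0.99704923, -0.00926773, -0.07620324],
       [ 0.07631394, -0.01224293, -0.99700867]]), 't': array([-0.00731147,  0.50933575,  1.26233683])}
0.1 [0.21730542 0.55905292 0.40379198] [-5.78991432e-01 -3.08729278e+00  2.52221748e-03] 0.0930950477466115
```

View pics/scene0.png

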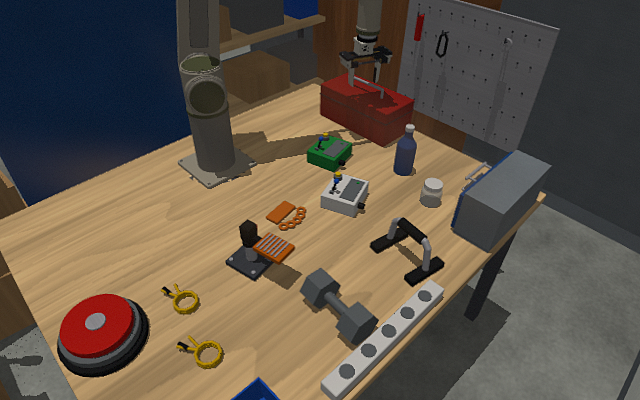

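View pics/top0.png

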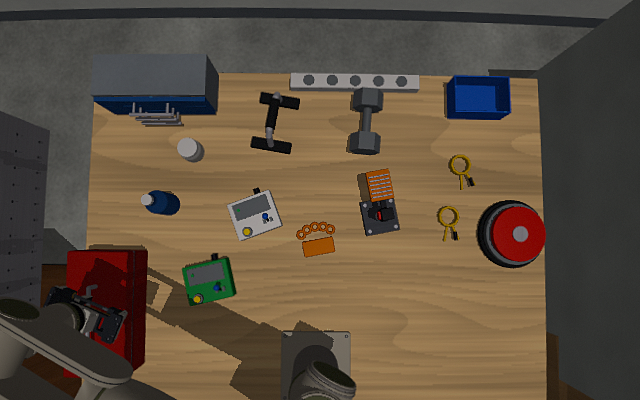

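The top view shows two breaker-shaped boxes: white at (255,215) and green at (208,280). The white one is meant. The lamp mast is at (380,210). I'll enlarge both targets to confirm.

Run:
```python
import cv2,numpy as np
t=cv2.imread("pics/top0.png");s=cv2.imread("pics/scene0.png")
f=lambda i,x,y,w,h:cv2.resize(i[y:y+h,x:x+w],None,fx=5,fy=5,interpolation=cv2.INTER_CUBIC)
a=np.hstack([f(t,215,180,80,60),f(t,345,165,70,60)]) 
b=np.hstack([f(s,310,163,80,60),f(s,220,215,70,60)])
cv2.imwrite("pics/crop.png",np.vstack([a,b]))
```

```text
(no output)
```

View pics/crop.png

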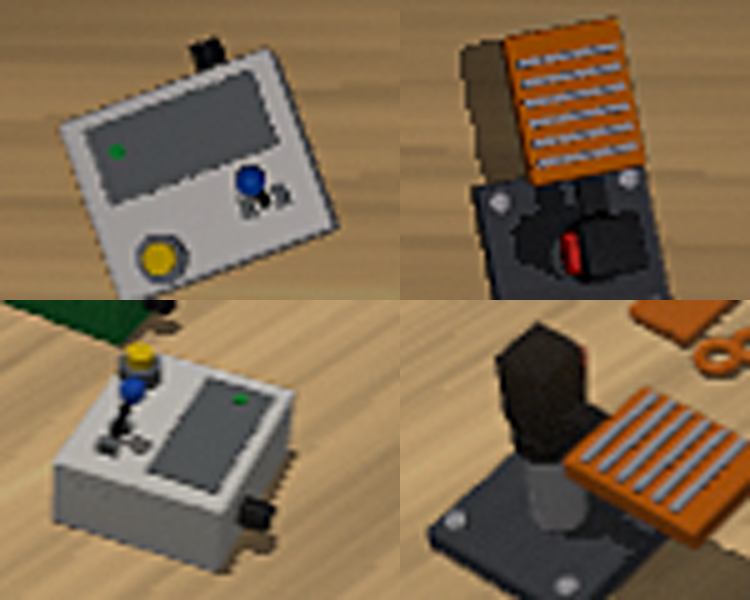

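```bash
cat > h.py <<'E'
import cv2,numpy as np
from scipy.optimize import least_squares
from plant import robot, viewer, order
C={n:viewer.get_calibration(n) for n in("scene","top")}
def proj(n,X):
    c=C[n];K=np.array([[c['fx'],0,c['cx']],[0,c['fy'],c['cy']],[0,0,1]])
    return cv2.projectPoints(np.array(X,float).reshape(-1,1,3),cv2.Rodrigues(c['R'])[0],c['t'],K,c['distortion'])[0][:,0]
def W(p,l):
    c,s=np.cos(p[2]),np.sin(p[2]);l=np.array(l,float)
    return np.c_[p[0]+c*l[:,0]-s*l[:,1],p[1]+s*l[:,0]+c*l[:,1],l[:,2]]
def fit(obs,p0):
    f=lambda p:np.concatenate([(proj(n,W(p,[l]))-uv).ravel() for n,l,uv in obs])
    r=least_squares(f,p0,loss='soft_l1');print(np.round(r.x,4));print(np.round(f(r.x).reshape(-1,2),1).tolist());return r.x
E
python3 - <<'E'
from h import *
z=.055
def T(x,y):return ((x+.5)/5-.5+215,(y+.5)/5-.5+180)
def S(x,y):return ((x+.5)/5-.5+310,(y-299.5)/5-.5+163)
b=fit([("top",(.06,.07,z),T(60,127)),("top",(.06,-.07,z),T(270,50)),("top",(-.06,-.07,z),T(338,228)),("top",(-.06,.07,z),T(118,300)),
("top",(-.019,-.035,.101),T(250,180)),("scene",(-.019,-.035,.101),S(132,390)),
("scene",(.06,-.07,z),S(217,508)),("scene",(.06,.07,z),S(294,393)),("scene",(-.06,-.07,z),S(55,465))],[.65,.2,.3])
# button own x
f=lambda q:np.concatenate([(proj("top",W(b,[(q[0],q[1],.078)]))-T(158,258)).ravel(),(proj("scene",W(b,[(q[0],q[1],.078)]))-S(140,352)).ravel()])
r=least_squares(f,[-.03,.035]);print("button own",r.x,f(r.x))
z=.1225
def T(x,y):return ((x-399.5)/5-.5+345,(y+.5)/5-.5+165)
def S(x,y):return ((x-399.5)/5-.5+220,(y-299.5)/5-.5+215)
m=fit([("top",(.133,.035,z),T(505,38)),("top",(.133,-.035,z),T(618,18)),("top",(.043,-.035,z),T(645,163)),("top",(.043,.035,z),T(528,187)),
("top",(0,.025,.1245),T(570,255)),("scene",(.043,.035,z),S(648,387)),("scene",(.043,-.035,z),S(567,462)),("scene",(.133,-.035,z),S(695,545))],[.6,-.15,.2])
print(W(m,[(0,.0,.1245),(0,.025,.1245)]),W(b,[(-.03,.035,.078),(-.019,-.035,.1),(-.0737,-.035,.063)]))
s=robot.read_state();print(cv2.Rodrigues(s['orientation'])[0].round(3))
E
```

```text
[0.4703 0.1942 0.3575]
[[-0.7, -0.9], [-0.0, -0.9], [-0.6, -0.1], [0.5, 1.1], [0.1, 0.2], [-0.5, 0.4], [0.4, 1.2], [0.2, -0.3], [-1.5, -0.9]]
button own [-0.04127803  0.03532597] [-0.1217016  -0.14286716 -0.20795368 -0.01459707]
[ 0.4739 -0.2014  0.1992]
[[-0.6, -0.7], [-0.1, -1.1], [0.7, -0.4], [0.9, -0.7], [-1.2, -0.6], [-1.0, -1.3], [-1.6, -1.0], [-0.3, -2.7]]
[[ 0.47392491 -0.20137842  0.1245    ]
 [ 0.4689783  -0.17687268  0.1245    ]] [[0.42994924 0.21644962 0.078     ]
 [0.46475201 0.15472631 0.1       ]
 [0.41351135 0.13558253 0.063     ]]
[[-0.932  0.362 -0.001]
 [ 0.362  0.932 -0.001]
 [ 0.    -0.002 -1.   ]]
```

Measured from the enlarged crop: the white box's button is at crop (158,258) and its blue ball at (250,180). The mast's red button is at (572,255). The fits agree to about 1–2 px. I'll turn first, with the fingers closing.

Call:
apply_moves:
  deltas:
    - [0, [0, 0, 0], -0.182]
    - [0, [0, 0, 0], -0.182]
    - [0, [0, 0, 0], -0.182]
    - [0, [0, 0, 0], -0.182]
    - [0, [0, 0, 0], 0]
  grip_force: 20

```text
t: 0.72
tool_pos: [0.2174, 0.5591, 0.4042]
orientation: [0.556, -3.091, 0.001]
force: [0.2, -0.7, -0.4]
opening: 0.0476
```

```bash
cat >> h.py <<'E'
def go(x,y,z,yy=None):
    s=robot.read_state();R=cv2.Rodrigues(np.array(s['orientation']))[0]
    d=R.T@(np.array([x,y,z])-s['tool_pos'])*1000
    a=np.arctan2(R[1,1],R[0,1])
    print("t",round(s['t'],2),"pos",np.round(s['tool_pos'],4),"F",np.round(s['force'],1),"open",round(s['opening'],4),"delta mm",d.round(1),"tool y ang",round(a,3),"yaw",None if yy is None else round(-(yy-a),3))
E
python3 -c "
from h import *
go(.4193,.2128,.30,1.928)"
```

```text
t 0.72 pos [0.2174 0.5591 0.4042] F [ 0.2 -0.7 -0.4] open 0.0476 delta mm [ -68.6 -394.9  104.4] tool y ang 1.927 yaw -0.001
```

Call:
apply_moves:
  deltas:
    - [0, [-10, -45, 0], 0]
    - [0, [-10, -50, 0], 0]
    - [0, [-10, -50, 0], 0]
    - [0, [-10, -50, 0], 0]
    - [0, [-10, -50, 10], 0]

```text
t: 1.35
tool_pos: [0.3506, 0.3459, 0.3954]
orientation: [-0.55, 3.091, 0.001]
force: [0.3, -0.1, 0.0]
opening: 0.0013
```

Call:
apply_moves:
  deltas:
    - [0, [-8, -50, 30], 0]
    - [0, [-5, -50, 30], 0]
    - [0, [-5, -50, 30], 0]
    - [0, [0, 0, 4], 0]
    - [0, [0, 0, 0], 0]

```text
t: 1.98
tool_pos: [0.4191, 0.2131, 0.3007]
orientation: [0.552, -3.092, -0.001]
force: [0.0, 0.8, 0.1]
opening: 0.0008
```

```bash
python3 -c "
from h import *
go(.4193,.2128,.285,1.928)
f=lambda i,x,y,w,h,k:cv2.resize(i[y:y+h,x:x+w],None,fx=k,fy=k,interpolation=cv2.INTER_CUBIC)
s=viewer.read_camera('scene');t=viewer.read_camera('top')
cv2.imwrite('pics/c2.png',np.hstack([f(t,205,160,100,90,4),f(s,290,120,100,90,4)]))"
```

```text
t 1.98 pos [0.4191 0.2131 0.3007] F [0.  0.8 0.1] open 0.0008 delta mm [-0.1 -0.4 15.7] tool y ang 1.924 yaw -0.004
```

View pics/c2.png

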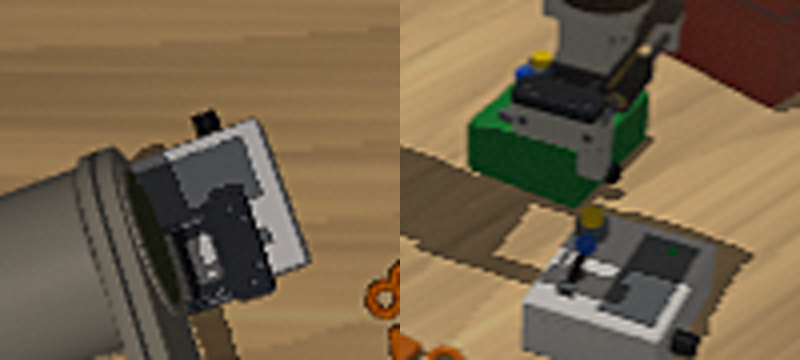

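The closed tip in the scene half is at about (605,178), above the yellow button at (593,218), and the lever is still up. I'll go down onto the button.

Call:
apply_moves:
  deltas:
    - [0, [0, 0, 20], 0]
    - [0, [0, 0, 10], 0]
    - [0, [0, 0, 7], 0]
    - [0, [0, 0, 3], 0]
    - [0, [0, 0, 0], 0]

```text
t: 2.7
tool_pos: [0.4193, 0.2133, 0.2612]
orientation: [-0.558, 3.091, 0.001]
force: [-2.5, 1.1, 3.1]
opening: 0.0009
```

Call:
apply_moves:
  deltas:
    - [0, [0, 0, 1], 0]
    - [0, [0, 0, 1], 0]
    - [0, [0, 0, 0], 0]
    - [0, [0, 0, 0], 0]

```text
t: 3.2
tool_pos: [0.4194, 0.2131, 0.2591]
orientation: [-0.558, 3.091, 0.001]
force: [-1.2, 3.0, 4.2]
opening: 0.0006
```

```bash
python3 -c "
from h import *
go(.4193,.2128,.285,1.928)
f=lambda i,x,y,w,h,k:cv2.resize(i[y:y+h,x:x+w],None,fx=k,fy=k,interpolation=cv2.INTER_CUBIC)
s=viewer.read_camera('scene')
cv2.imwrite('pics/c3.png',f(s,290,130,100,90,5))"
```

```text
t 3.2 pos [0.4194 0.2131 0.2591] F [-1.2  3.   4.2] open 0.0006 delta mm [  0.2  -0.2 -25.9] tool y ang 1.928 yaw -0.0
```

View pics/c3.png

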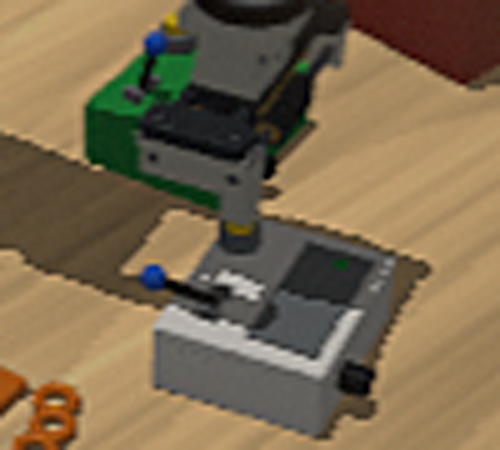

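The lever has dropped: the ball is at crop (153,277), scene pixel about (320.2,185), outside the box edge. Next I'll raise the tool and move over the ball.

Call:
apply_moves:
  deltas:
    - [0, [0, 0, -10], 0]
    - [0, [0, 0, -30], 0]
    - [20, [0, 0, -30], 0]
    - [40, [0, 0, 0], 0]

```text
t: 3.75
tool_pos: [0.4201, 0.2129, 0.3315]
orientation: [-0.557, 3.087, -0.0]
force: [0.2, -0.5, 0.4]
opening: 0.0161
```

```bash
python3 -c "
from h import *
X=W([.4703,.1942,.3575],[(-.0737,-.035,.063)]);print(X,proj('scene',X))
go(X[0,0],X[0,1],.237,1.928)"
```

```text
[[0.41350738 0.1356228  0.063     ]] [[319.81805884 185.5136588 ]]
t 3.75 pos [0.4201 0.2129 0.3315] F [ 0.2 -0.5  0.4] open 0.0161 delta mm [ 33.6 -70.   94.4] tool y ang 1.928 yaw -0.0
```

Call:
apply_moves:
  deltas:
    - [40, [14, -30, 0], 0]
    - [40, [20, -40, 0], 0]
    - [40, [0, 0, 25], 0]
    - [40, [0, 0, 35], 0]
    - [40, [0, 0, 34], 0]

```text
t: 4.38
tool_pos: [0.4112, 0.1349, 0.2328]
orientation: [0.557, -3.09, 0.001]
force: [-0.8, 0.5, -0.5]
opening: 0.0401
```

Call:
apply_moves:
  deltas:
    - [40, [0, 0, 0], 0]
    - [12, [0, 0, 0], 0]
    - [12, [0, 0, 0], 0]
    - [12, [0, 0, 0], 0]
    - [12, [0, 0, 0], 0]
  grip_force: 5

```text
t: 5.0
tool_pos: [0.4128, 0.135, 0.2362]
orientation: [-0.558, 3.089, -0.003]
force: [1.9, -5.2, 2.3]
opening: 0.0174
```

```bash
python3 -c "
from h import *
go(.4135,.1356,.237,1.928)"
```

```text
t 5.0 pos [0.4128 0.135  0.2362] F [ 1.9 -5.2  2.3] open 0.0174 delta mm [-0.9  0.3 -0.8] tool y ang 1.928 yaw 0.0
```

Call:
apply_moves:
  deltas:
    - [12, [-2.7, 0, -10.6], 0]
    - [12, [-5.2, 0, -9.7], 0]
    - [12, [-7.5, 0, -8.1], 0]
    - [12, [-9.2, 0, -5.9], 0]
    - [12, [-10.4, 0, -3.5], 0]
  grip_force: 6

```text
t: 5.62
tool_pos: [0.4455, 0.1473, 0.274]
orientation: [-0.557, 3.09, -0.003]
force: [1.7, -4.8, -0.8]
opening: 0.0175
```

Call:
apply_moves:
  deltas:
    - [12, [-8.7, 0, -0.9], 0]
    - [12, [-6.6, 0, 0.5], 0]
    - [12, [-4.3, 0, 0.9], 0]
    - [12, [0, 0, 0], 0]

```text
t: 6.12
tool_pos: [0.4641, 0.1543, 0.2733]
orientation: [-0.557, 3.089, -0.002]
force: [2.2, -4.7, 2.6]
opening: 0.0172
```

```bash
python3 -c "
from h import *
go(.4135,.1356,.237,1.928)
f=lambda i,x,y,w,h,k:cv2.resize(i[y:y+h,x:x+w],None,fx=k,fy=k,interpolation=cv2.INTER_CUBIC)
s=viewer.read_camera('scene')
cv2.imwrite('pics/c4.png',f(s,290,130,100,90,5))"
```

```text
t 6.12 pos [0.4641 0.1543 0.2733] F [ 2.2 -4.7  2.6] open 0.0172 delta mm [54.   0.3 36.2] tool y ang 1.928 yaw -0.0
```

View pics/c4.png

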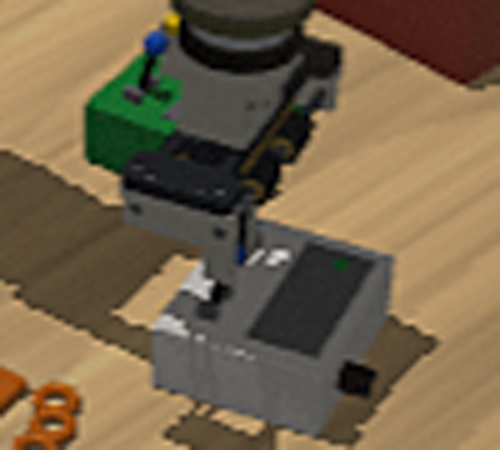

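The ball is between the fingers at about crop (240,255), at the raised position. I'll open gently and retreat straight up.

Call:
apply_moves:
  deltas:
    - [12, [-1, 0, 0], 0]
    - [30, [0, 0, 0], 0]
    - [40, [0, 0, 0], 0]
    - [40, [0, 0, 0], 0]
    - [40, [0, 0, -15], 0]

```text
t: 6.8
tool_pos: [0.4632, 0.1549, 0.2863]
orientation: [0.558, -3.089, -0.0]
force: [-1.0, 0.1, 0.2]
opening: 0.0404
```

Call:
apply_moves:
  deltas:
    - [40, [0, 0, -50], 0]
    - [60, [0, 0, -50], 0]
    - [70, [0, -40, 0], 0]
    - [70, [0, -50, 0], 0]
    - [70, [0, -50, 0], 0.1]

```text
t: 7.42
tool_pos: [0.5132, 0.0227, 0.3887]
orientation: [-0.401, 3.114, -0.0]
force: [0.5, 1.3, -0.6]
opening: 0.0694
```

```bash
python3 -c "
from h import *
go(.4739,-.2014,.37,1.770)
f=lambda i,x,y,w,h,k:cv2.resize(i[y:y+h,x:x+w],None,fx=k,fy=k,interpolation=cv2.INTER_CUBIC)
s=viewer.read_camera('scene');t=viewer.read_camera('top')
cv2.imwrite('pics/c5.png',np.vstack([np.hstack([f(t,215,180,80,60,5),f(t,345,165,70,60,5)]),np.hstack([f(s,310,163,80,60,5),f(s,220,215,70,60,5)])]))"
```

```text
t 7.42 pos [0.5132 0.0227 0.3887] F [ 0.5  1.3 -0.6] open 0.0694 delta mm [  94.9 -206.8   18.6] tool y ang 1.827 yaw 0.057
```

View pics/c5.png

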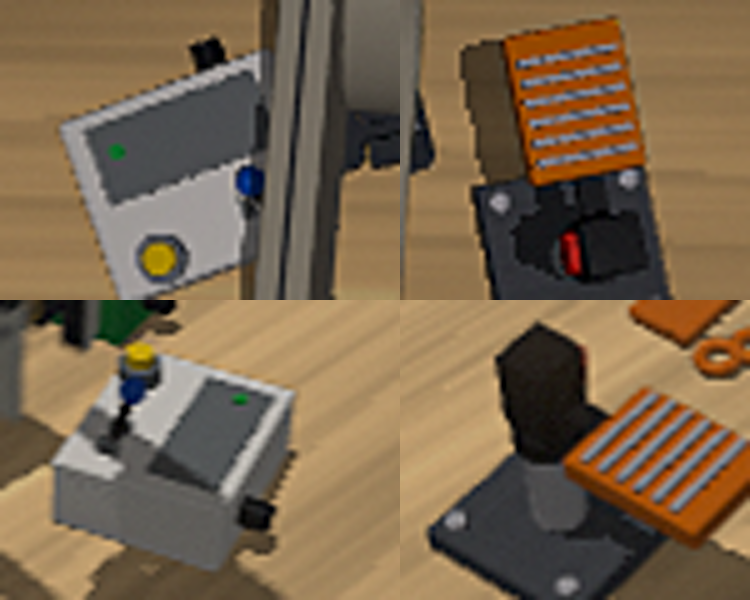

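The lever ball is back at scene crop (132,390), the same as at the start, and the button is up. I'll check the head fit against the block's top corners, at crop (497,358), (538,322) and (583,350).

Run:
```python
from h import *
z=.1225
def T(x,y):return ((x-399.5)/5-.5+345,(y+.5)/5-.5+165)
def S(x,y):return ((x-399.5)/5-.5+220,(y-299.5)/5-.5+215)
h=.1475
m=fit([("top",(.133,.035,z),T(505,38)),("top",(.133,-.035,z),T(618,18)),("top",(.043,-.035,z),T(645,163)),("top",(.043,.035,z),T(528,187)),
("top",(0,.025,.1245),T(570,255)),("scene",(.043,.035,z),S(648,387)),("scene",(.043,-.035,z),S(567,462)),("scene",(.133,-.035,z),S(695,545)),
("scene",(-.017,-.018,h),S(497,358)),("scene",(-.017,.018,h),S(538,322)),("scene",(.017,.018,h),S(583,350)),("top",(.017,-.018,h),T(645,215)),("top",(-.017,-.018,h),T(651,270))],[.6,-.15,.2])
go(m[0],m[1],.37,m[2]+np.pi/2)
```

```text
[ 0.4738 -0.2012  0.1939]
[[-0.5, -0.8], [0.1, -1.0], [0.7, -0.3], [0.9, -0.7], [-1.2, -0.6], [-1.0, -1.3], [-1.7, -1.0], [-0.5, -2.6], [-1.3, 0.1], [-0.6, -0.2], [-0.1, -0.8], [-1.5, -1.5], [-0.4, -0.9]]
t 7.53 pos [0.5138 0.0202 0.3883] F [0.  1.1 0.2] open 0.0698 delta mm [  93.8 -204.4   18.5] tool y ang 1.822 yaw 0.057
```

Call:
apply_moves:
  deltas:
    - [70, [20, -40, 0], 0.029]
    - [70, [20, -40, 0], 0.028]
    - [70, [15, -40, 0], 0]
    - [70, [15, -40, 0], 0]
    - [70, [5, -25, 0], 0]

```text
t: 8.15
tool_pos: [0.4794, -0.1743, 0.3881]
orientation: [-0.314, 3.125, -0.001]
force: [0.1, -0.3, 0.2]
opening: 0.0699
```

```bash
python3 -c "
from h import *
go(.4738,-.2012,.2915,1.765)"
```

```text
t 8.15 pos [ 0.4794 -0.1743  0.3881] F [ 0.1 -0.3  0.2] open 0.0699 delta mm [ 10.9 -25.2  96.6] tool y ang 1.771 yaw 0.006
```

Call:
apply_moves:
  deltas:
    - [70, [10, -25, 0], 0.006]
    - [70, [0, 0, 20], 0]
    - [70, [0, 0, 0], 0]

```text
t: 8.52
tool_pos: [0.4745, -0.1986, 0.3649]
orientation: [0.305, -3.124, -0.004]
force: [-0.4, 0.7, 0.2]
opening: 0.0699
```

```bash
python3 -c "
from h import *
go(.4738,-.2012,.2915,1.765)
f=lambda i,x,y,w,h,k:cv2.resize(i[y:y+h,x:x+w],None,fx=k,fy=k,interpolation=cv2.INTER_CUBIC)
s=viewer.read_camera('scene')
cv2.imwrite('pics/c6.png',f(s,205,150,110,120,5))"
```

```text
t 8.53 pos [ 0.4745 -0.1986  0.3649] F [-0.4  0.7  0.2] open 0.0699 delta mm [ 1.  -2.6 73.4] tool y ang 1.766 yaw 0.001
```

View pics/c6.png

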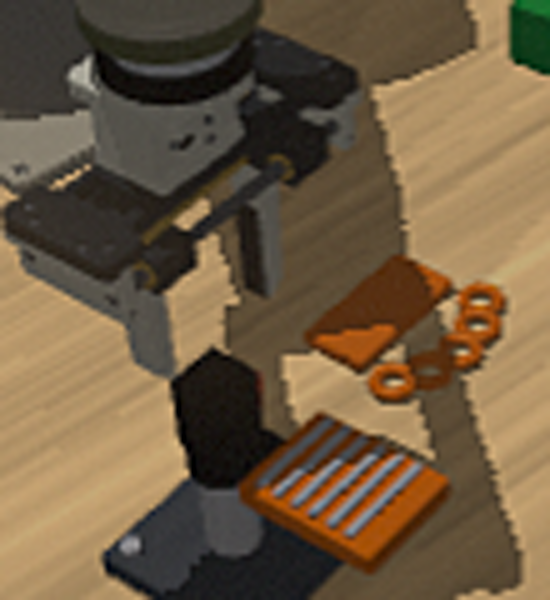

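The fingers straddle the head, with tips at about (150,370) and (265,290) and the head at (215,400). I'll descend and grip.

Call:
apply_moves:
  deltas:
    - [70, [1, -2, 25], 0]
    - [70, [0, 0, 25], 0]
    - [70, [0, 0, 15], 0]
    - [70, [0, 0, 8], 0]
    - [70, [0, 0, 0], 0]

```text
t: 9.2
tool_pos: [0.4745, -0.2017, 0.294]
orientation: [0.305, -3.126, -0.0]
force: [0.2, 0.2, 0.2]
opening: 0.0701
```

Call:
apply_moves:
  deltas:
    - [30, [0, 0, 0], 0]
    - [30, [0, 0, 0], 0]
    - [30, [0, 0, 0], 0]
    - [30, [0, 0, 0], 0]
    - [30, [0, 0, 0], 0]
  grip_force: 32

```text
t: 9.82
tool_pos: [0.4746, -0.2014, 0.2946]
orientation: [-0.305, 3.126, 0.002]
force: [-2.2, 6.6, 5.9]
opening: 0.0364
```

The opening is 36.4 mm, so the button is fully in. I'll pull up.

Call:
apply_moves:
  deltas:
    - [30, [0, 0, -4], 0]
    - [30, [0, 0, -8], 0]
    - [30, [0, 0, -8], 0]
    - [30, [0, 0, -8], 0]
    - [30, [0, 0, -8], 0]

```text
t: 10.45
tool_pos: [0.4745, -0.2015, 0.3295]
orientation: [0.305, -3.127, -0.003]
force: [3.1, 3.3, -5.4]
opening: 0.0363
```

Call:
apply_moves:
  deltas:
    - [30, [0, 0, -8], 0]
    - [30, [0, 0, -8], 0]
    - [30, [0, 0, -8], 0]
    - [30, [0, 0, -8], 0]
    - [30, [0, 0, -8], 0]

```text
t: 11.08
tool_pos: [0.4745, -0.2015, 0.3689]
orientation: [0.305, -3.126, -0.003]
force: [5.1, 3.5, -8.7]
opening: 0.0365
```

Call:
apply_moves:
  deltas:
    - [30, [0, 0, -8], 0]
    - [30, [0, 0, -8], 0]
    - [30, [0, 0, -8], 0]
    - [30, [0, 0, -8], 0]
    - [30, [0, 0, 0], 0]

```text
t: 11.7
tool_pos: [0.4745, -0.2015, 0.4016]
orientation: [0.305, -3.126, -0.003]
force: [1.7, 5.2, -5.0]
opening: 0.0367
```

Call:
apply_moves:
  deltas:
    - [30, [0, 0, -5], 0]
    - [30, [0, 0, -4], 0]
    - [30, [0, 0, -2], 0]
    - [30, [0, 0, 0], 0]

```text
t: 12.2
tool_pos: [0.4745, -0.2015, 0.412]
orientation: [0.305, -3.126, -0.003]
force: [3.0, 3.8, -5.4]
opening: 0.0362
```

Call:
apply_moves:
  deltas:
    - [30, [0, 0, -1], 0]
    - [30, [0, 0, -1], 0]
    - [30, [0, 0, 0], 0]

```text
t: 12.58
tool_pos: [0.4745, -0.2015, 0.4138]
orientation: [0.305, -3.126, -0.003]
force: [4.1, 3.8, -7.1]
opening: 0.0364
```

Call:
apply_moves:
  deltas:
    - [30, [0, 0, -1], 0]
    - [30, [0, 0, -1], 0]
    - [30, [0, 0, 0], 0]

```text
t: 12.95
tool_pos: [0.4745, -0.2015, 0.4147]
orientation: [0.305, -3.125, -0.004]
force: [6.6, 2.9, -12.6]
opening: 0.0361
```

The force is rising to 12.6 N, which is the stop. I'll tighten the grip and pull a little more to confirm.

Call:
apply_moves:
  deltas:
    - [30, [0, 0, 0], 0]
    - [30, [0, 0, -1], 0]
    - [30, [0, 0, 0], 0]
    - [30, [0, 0, 0], 0]
  grip_force: 38

```text
t: 13.45
tool_pos: [0.4745, -0.2016, 0.4148]
orientation: [0.305, -3.125, -0.004]
force: [7.9, 1.1, -18.5]
opening: 0.0362
```

```bash
python3 -c "
from h import *
go(.4738,-.2012,.4145,1.765)
s=viewer.read_camera('scene');t=viewer.read_camera('top')
cv2.imwrite('pics/c7.png',np.hstack([cv2.resize(s[100:300,200:400],(600,600)[::1] if 0 else (400,400)),cv2.resize(t[100:300,200:400],(400,400))]))
m=[.4738,-.2012,.1939]
for dz in(0,.12):print(proj('scene',W(m,[(.133,-.035,.1225+dz),(.043,-.035,.1225+dz),(.133,.035,.1225+dz)])).round(1).tolist())"
```

```text
t 13.45 pos [ 0.4745 -0.2016  0.4148] F [  7.9   1.1 -18.5] open 0.0362 delta mm [0.7 0.5 0.3] tool y ang 1.765 yaw 0.0
[[278.1, 261.0], [251.3, 246.0], [294.6, 244.6]]
[[275.7, 227.2], [246.9, 212.2], [293.6, 210.9]]
```

View pics/c7.png

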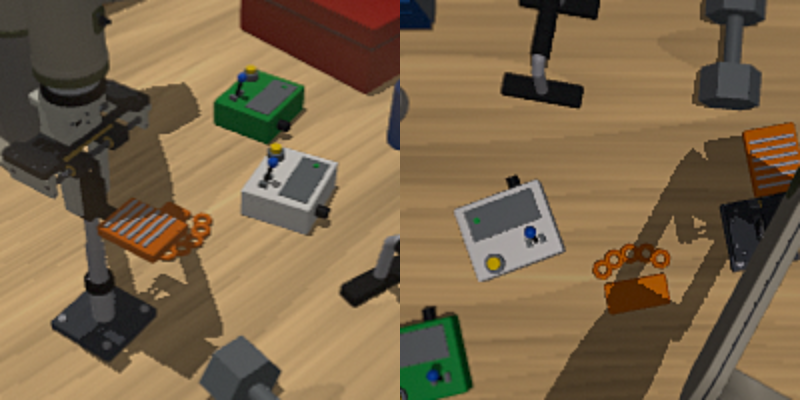

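The panel's near corner is at about scene (276,229), against a prediction of (276,227) at +120 mm. The lever is raised and the bystanders haven't moved. Handing in.

```bash
python3 -c "
from plant import order
print(order.close_job())"
```

```text
the job is handed in; nothing more can be done
None
```

I finished the breaker check and then pulled the lamp head up to its second stop. The job was handed in at about 13.5 s with the gripper still holding the head there.

- **Breaker:** On the white box, not the green one, I pressed the yellow test button until the lever dropped, then let it come back up. I lifted the lever past top dead centre and let go of it. In the next picture its ball was back at its starting pixel, and the last picture still showed it raised.
- **Lamp head:** I squeezed the release button fully in (opening 36.4 mm) and pulled the head up 120 mm. At the end the upward pull rose from about 7 N to 18.5 N while the head barely moved, so it was against the stop. The picture agreed with the predicted +120 mm position to about 2 px.
- **Bystanders:** Those in view in the last picture had not moved visibly; the spring collars and the jar were not in it.

No checks failed or disagreed.

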